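# Add the missing carton to the stock row and close up the end stop

## Task

Two slim, tall cartons already stand in the shelf stock holder; one more carton of exactly that size is among the goods on the counter. Stand it upright on the holder's floor, in line with the other two, between them and the sliding end stop, then push the stop along so that the three cartons stand snug between the end wall and the stop.

Things in the scene. Friction and masses are not known exactly. Their poses are not given: they have to be found in the camera images.
- carton: The carton to pack: upright white card box with a grey-green band, 40 thick (x) by 60 wide (y) by 150 mm tall (z), about 0.25 kg, loose on the counter. Origin: centre of its underside. Same from front and back. Nearby, not wanted: a carton of that footprint but 95 mm tall, one as tall but 85 mm thick, a jam jar, tins.
- packed: The outer of the two cartons already standing in the holder, same size and axes as the one to pack (40 x 60 x 150 mm), loose, thickness along the row. Origin: centre of its underside. The new carton goes beside its outer face, 20 mm from its origin towards the end stop. The inner one stands between it and the end wall, up to 14 mm of gaps in all.
- holder: Stock holder, an aluminium channel fixed to the counter. Origin: at counter height under the inner face of its end wall (138 mm tall), on the centre line; x runs level from the wall along the row to the stop, y across, z up. Floor 8 mm above the counter, 300 mm long, 88 mm wide between rails whose tops are 18 mm above the counter. A snug row of three ends 120 mm from the wall.
- stop_face (a point): Sliding end stop: upright grey plate 10 mm thick, 80 mm wide, top 133 mm above the counter; slides along the holder's x (a few N), cannot tip, stays where left. Point: foot of its face towards the cartons, mid-width, 8 mm above the counter; axes as the holder's. Behind the plate a foot reaches 35 mm further, top 21 mm above the counter. Starts 170 to 225 mm from the wall.
Mind the look-alikes: they are no part of the job. Leave any pink look-alike of the carton alone.

How it is judged:
On the way:
1. the carton stands upright on the holder's floor, between the packed cartons and the end stop (x of carton in the frame of holder between 0.085 and 0.22 m and y of carton in the frame of holder between -0.025 and 0.025 m and z of carton in the frame of holder between 0 and 0.016 m and angle between carton's own z axis and vertical below 0.175 rad and x of carton in the frame of stop_face below 0 m), for 0.2 s.
At the end, for the whole second after the job is handed in: All of the row upright and in line within 10 degrees, on the holder's floor, within 20 mm of its centre line: the carton beside the packed one; the stop's face under 135 mm from the end wall (three 40 mm cartons, under 15 mm of slack in all); the carton at rest (x of carton in the frame of holder between 0.085 and 0.125 m and y of carton in the frame of holder between -0.02 and 0.02 m and z of carton in the frame of holder between 0 and 0.016 m and angle between each of carton, packed's own z axis and vertical below 0.175 rad and angle between the x axis of each of carton, packed and the x axis of holder, either way round below 0.175 rad and x of packed in the frame of holder between 0.045 and 0.08 m and y of packed in the frame of holder between -0.02 and 0.02 m and z of packed in the frame of holder between 0 and 0.016 m and x of stop_face in the frame of holder below 0.135 m and linear speed of carton below 0.02 m/s); the robot touches nothing.
It also fails if it takes over 58 s, if anything falls off the work surface, if the arm or the gripper's body presses on something with over 40 N, if the wrist force passes 120 N, or if a joint passes its speed limit or range.

## Robot

A 6-joint arm with a two-finger parallel gripper is mounted at the origin on the work surface. World frame = base frame: x ahead of the robot, y to its left, z up, the work surface at z = 0. Lengths are in m, angles in rad, forces in N, time in s.
With the tool pointing down it reaches from about 0.35 to 0.925 m from the base axis. Payload 6.4 kg.
Tool frame: the origin (TCP) lies at the very end of the fingers, on their centre line; the grasp point (between the pads) lies 19 mm behind it; z points along the fingers, y is the line along which they close (so a half turn about z gives the same grasp; the last joint's range is limited). The gripper opens to 94 mm and grips with 3 to 60 N. Pads are 16 mm wide; open, the fingers measure 119 mm over their backs; the gripper's body (75 mm by 177 mm) begins 78 mm behind the grasp point.
Start: joints at [-1.276, 0.245, 1.558, -0, 1.339, -0.174], TCP at [0.294, -0.58, 0.205] pointing down, gripper open.
Joint ranges: [-3.13, 3.13], [-1.02, 2.26], [0.13, 2.54], [-0.95, 4.09], [0.21, 2.88], [-2.74, 2.74]. Speed limits (rad/s): [2.57, 2.57, 3.14, 3.14, 3.14, 3.14].

## Interface

Orientations are given as a unit quaternion [x, y, z, w].
In Python, from bench import arm, cams, close_job gives the robot as it stands.
- The arm moves only by the tool play_rows, never from a script. Its argument "rows" is a list of rows, each an object with "linear": the shift along the tool's x, y, z in m, a list of three; "roll": the turn about the tool's z in rad; "fingers": the finger opening in m, from 0 to 0.094. A call has 1 to 12 rows; each row is the pose to reach, as a shift and turn from the pose commanded when the call began, along the tool's axes at that moment; what a row does not reach only later rows make up. A row lasts 1/10 s, in which the tool goes at most 50 mm and 8.59 degrees, less where a joint would pass 70% of its speed; a pose out of reach is approached as far as the arm can. A call with a gripper value outside its range is refused whole. The fingers move at their own pace and stop on an object; "newtons" is the grip in N (left out, the last holds). Time passes only in rows, so rows that repeat a pose let the fingers close. It gives the time, the measured TCP pose, the force, the opening and the grip force at its end, in the units of the state.
- arm.read_state(): the state, without advancing time (a new reading comes with each control period).
- cams.read_camera(name): name is "side" or "top"; returns a dict with "image" (400x640x3 uint8, blue, green, red), "depth" (400x640 float32, m along the optical axis (not along the pixel's ray), 0 where there is no reading), "fx", "fy", "cx", "cy" (pixels), "dist_coeffs" ([k1, k2, p1, p2, k3] as OpenCV has them; the pictures are not rectified), "extrinsics" (4x4, takes a point from camera to world coordinates). Camera axes: x right, y down, z forward; pixel columns grow to the right and rows downward; lengths in m; the calibration is good to about 2 mm. A picture is of the moment at which its call begins.
- close_job(): hands the job in; it is judged then, once.
The state is a dict: "t": time; "qpos": joint angles; "joint_velocities": joint speeds; "joint_torque": joint torques, N m; "tool_pos": TCP position; "eef_rot": TCP orientation; "force": force on the tool from outside, world axes, zero at the start; "wrist_torque": the same for the moment, N m; "width": opening from 0.0 (shut) to 1.0 (fully open); "grasp_force": force on a finger pad.
Only numpy, scipy, OpenCV 4.12 (cv2) and the standard library are available. Lean on these libraries where they do the work, as an engineer would, in place of code of your own. Each camera call takes 0.05 s, during which the arm holds its last target. There are 200 camera calls.

## Working session

There is one attempt and no reset: what is moved stays moved. The work goes in short steps, Python scripts to look and compute and a tool call to move; the robot and the scene stay as the last step left them, time stands still between calls to the robot, and variables do not carry over. Pictures are saved under pics/ and viewed, at most 10 in all, crops included, and the job is handed in when it is done.

Besides the shell and the picture viewer there is one more tool, called after "Call:" by a JSON object that holds its "api" and its "payload". play_rows: Moves the arm, as the interface text tells. Its arguments: {"type":"object","properties":{"rows":{"type":"array","items":{"type":"object","properties":{"linear":{"type":"array","items":{"type":"number"}},"roll":{"type":"number"},"fingers":{"type":"number"}}}},"newtons":{"type":"number"}},"required":["rows"]}

```bash
mkdir -p pics; ls; cat > h.py <<'E'
import numpy as np, cv2
from bench import arm, cams
def grab(n):
    c=cams.read_camera(n); np.savez('%s.npz'%n,**c); return c
def load(n): return dict(np.load('%s.npz'%n))
def K(c): return np.array([[c['fx'],0,c['cx']],[0,c['fy'],c['cy']],[0,0,1]],float)
def cloud(c):
    h,w=c['depth'].shape
    u,v=np.meshgrid(np.arange(w),np.arange(h))
    p=cv2.undistortPoints(np.stack([u,v],-1).reshape(-1,1,2).astype(float),K(c),c['dist_coeffs']).reshape(h,w,2)
    P=np.dstack([p,np.ones((h,w))])*c['depth'][...,None]
    E=c['extrinsics']; return P@E[:3,:3].T+E[:3,3]
E
python3 - <<'E'
from h import *
for n in('side','top'):
    c=grab(n); cv2.imwrite('pics/%s0.png'%n,c['image']); print(n,c['fx'],c['extrinsics'].round(3).tolist(),(c['depth']==0).mean())
s=arm.read_state(); print(s['t'],s['tool_pos'],s['eef_rot'])
E
```

```text
pics
side 410.18868852837386 [[-0.9, -0.331, 0.283, 0.31], [-0.435, 0.658, -0.614, 0.516], [0.017, -0.676, -0.737, 0.66], [0.0, 0.0, 0.0, 1.0]] 0.003921875
top 427.14332741341855 [[-0.024, -0.988, 0.152, 0.383], [-1.0, 0.025, 0.003, -0.013], [-0.007, -0.152, -0.988, 1.173], [0.0, 0.0, 0.0, 1.0]] 0.00404296875
0.1 [ 0.29352134 -0.57935808  0.20449755] [ 9.72656766e-01  2.32245806e-01 -5.15895358e-05 -8.35705326e-04]
```

View pics/side0.png

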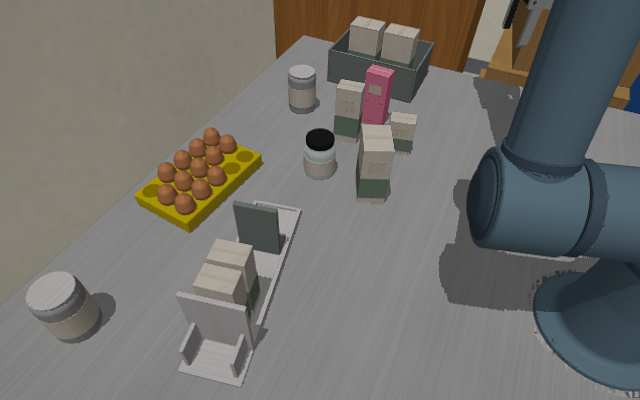

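View pics/top0.png

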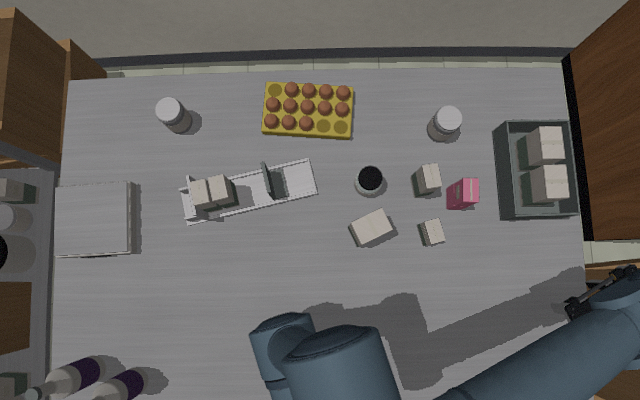

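The target is the slim tall carton at top (428,180) / side (348,110), next to the pink one at top (463,192). The short one is at top (432,232) and the thick one at (372,228). The holder runs from top (185,205) to (315,175), with the stop at (267,180).

```bash
python3 - <<'E'
from h import *
c=load('top'); P=cloud(c)
def rect(name,box,z0,z1):
    u0,u1,v0,v1=box; m=np.zeros(P.shape[:2],np.uint8); Z=P[v0:v1,u0:u1,2]
    m[v0:v1,u0:u1]=(Z>z0)&(Z<z1)
    n,l,st,ce=cv2.connectedComponentsWithStats(m)
    for i in range(1,n):
        if st[i,4]<25: continue
        q=P[l==i]; r=cv2.minAreaRect((q[:,:2]*1000).astype(np.float32))
        print(name,st[i,4],'c',np.round(r[0],1),'size',np.round(r[1],1),'ang',round(r[2],1),'z',q[:,2].mean().round(4))
rect('carton',(405,450,155,205),.13,.17)
rect('pink',(445,485,170,215),.13,.18)
rect('short',(415,450,212,250),.08,.11)
rect('thick',(340,400,200,255),.13,.17)
rect('jar',(345,392,155,205),.03,.2)
rect('packed',(175,250,165,220),.147,.17)
rect('wall',(175,250,165,225),.125,.143)
rect('stop',(250,285,155,205),.11,.14)
rect('floor+rails',(170,325,150,230),.005,.03)
rect('all',(170,325,150,230),.005,.2)
# side view check
c=load('side'); P=cloud(c)
rect('Scarton',(330,366,75,145),.14,.16); rect('Sstop',(230,285,195,260),.12,.14); rect('Spacked',(185,262,235,310),.147,.16);rect('Swall',(170,260,280,320),.132,.143)
rect('Sall',(170,310,195,390),.005,.03)
E
```

```text
carton 458 c [ 592.2 -286.4] size [61.4 41.8] ang 7.7 z 0.1484
pink 468 c [ 554.2 -380. ] size [42.6 61.2] ang 86.0 z 0.1482
short 411 c [ 459.3 -300. ] size [60.5 42.5] ang 13.6 z 0.094
thick 892 c [ 471.6 -133.9] size [60.  85.2] ang 24.5 z 0.1499
jar 660 c [ 598.2 -139.2] size [68.4 67.4] ang 14.1 z 0.0895
packed 427 c [574.2 238.3] size [60.8 40.7] ang 12.9 z 0.1574
packed 403 c [564.1 284. ] size [62.2 39.3] ang 12.5 z 0.1575
wall 195 c [565.  289.5] size [104.7  50.6] ang 12.1 z 0.136
wall 56 c [567.4 223. ] size [31.6 69. ] ang 67.8 z 0.1336
stop 152 c [601.5 123.7] size [80.6 10.1] ang 12.3 z 0.1306
floor+rails 2957 c [589.  189.9] size [110.9 371.7] ang 13.0 z 0.0123
floor+rails 138 c [557.7 361.8] size [70.2 25.3] ang 9.1 z 0.0084
all 5014 c [597.5 191.1] size [139.1 374.4] ang 10.1 z 0.0549
Scarton 346 c [ 591.6 -284.3] size [59.8 44.9] ang 9.0 z 0.1486
Scarton 80 c [ 500.2 -127.8] size [ 7.4 65.9] ang 22.1 z 0.1497
Sstop 401 c [601.6 126. ] size [79.6 12.1] ang 11.9 z 0.1298
Spacked 2146 c [568.5 262.2] size [60.2 88.2] ang 12.7 z 0.1573
Swall 714 c [560.7 312.1] size [97.2 50.9] ang 38.9 z 0.1376
Sall 472 c [752.1  98.9] size [133.6  47.7] ang 62.5 z 0.0173
Sall 4684 c [587.6 190.5] size [105.5 373.8] ang 12.5 z 0.0115
```

Call:
{"api": "play_rows", "payload": {"rows": [{"linear": [0.04,-0.013,-0.03],"roll": -0.12,"fingers": 0.094},{"linear": [0.399,-0.128,-0.03],"roll": -1.236,"fingers": 0.094},{"linear": [0.399,-0.128,-0.03],"roll": -1.236,"fingers": 0.094},{"linear": [0.399,-0.128,-0.03],"roll": -1.236,"fingers": 0.094},{"linear": [0.399,-0.128,-0.03],"roll": -1.236,"fingers": 0.094},{"linear": [0.399,-0.128,-0.03],"roll": -1.236,"fingers": 0.094},{"linear": [0.399,-0.128,-0.03],"roll": -1.236,"fingers": 0.094},{"linear": [0.399,-0.128,-0.03],"roll": -1.236,"fingers": 0.094},{"linear": [0.399,-0.128,-0.03],"roll": -1.236,"fingers": 0.094},{"linear": [0.399,-0.128,-0.03],"roll": -1.236,"fingers": 0.094},{"linear": [0.399,-0.128,-0.03],"roll": -1.236,"fingers": 0.094},{"linear": [0.399,-0.128,-0.03],"roll": -1.236,"fingers": 0.094}]}}

```text
t: 1.3
tool_pos: [0.5909, -0.2864, 0.2352]
eef_rot: [0.659, 0.752, -0.0, -0.0]
force: [0.8, 1.1, -0.3]
width: 1.002
grasp_force: 0.0
```

```bash
python3 - <<'E'
from h import *
from scipy.spatial.transform import Rotation as R
s=arm.read_state(); M=R.from_quat(s['eef_rot']).as_matrix(); print(s['t'],s['tool_pos'].round(4),M.round(3).tolist(),s['qpos'].round(2),s['width'])
# refined holder: wall face along row from side depth; dir
a=np.radians(12.5); d=np.array([np.sin(a),-np.cos(a)]); n=np.array([np.cos(a),np.sin(a)])
o=np.array([.5742,.2383])
c=load('side');P=cloud(c);q=P.reshape(-1,3); sx=(q[:,:2]-o)@d; ny=(q[:,:2]-o)@n
m=(q[:,2]>.10)&(q[:,2]<.1385)&(abs(ny)<.06)&(sx<-.05)&(sx>-.12)
print('wall outer s',np.percentile(sx[m],[5,25,50,75,95,99]).round(4),'n',np.percentile(ny[m],[1,99]).round(4))
m=(q[:,2]>.135)&(q[:,2]<.1395)&(abs(ny)<.06)&(sx<-.05)&(sx>-.12); print('walltop s',np.percentile(sx[m],[2,50,98]).round(4),'n',np.percentile(ny[m],[1,99]).round(4))
for nm in('side','top'):
  P=cloud(load(nm));q=P.reshape(-1,3); sx=(q[:,:2]-o)@d; ny=(q[:,:2]-o)@n
  m=(q[:,2]>.12)&(q[:,2]<.135)&(abs(ny)<.06)&(sx>.08)&(sx<.15); print(nm,'stop s',np.percentile(sx[m],[2,50,98]).round(4),'n',np.percentile(ny[m],[1,99]).round(4))
  for k in range(4):
    m=(q[:,2]>.013)&(q[:,2]<.022)&(abs(ny)<.07)&(sx>.03+.04*k)&(sx<.07+.04*k);print(' rails n',np.percentile(ny[m],[1,50,99]).round(4) if m.any() else 0)
E
```

```text
1.3 [ 0.5909 -0.2864  0.2352] [[-0.132, 0.991, -0.001], [0.991, 0.132, 0.0], [0.0, -0.001, -1.0]] [-0.62  0.24  1.51 -0.    1.39 -0.76] 1.0021218671092371
wall outer s [-0.0795 -0.0788 -0.0781 -0.0761 -0.0663 -0.0529] n [-0.0492  0.0541]
walltop s [-0.0792 -0.0744 -0.065 ] n [-0.0485  0.054 ]
side stop s [0.1102 0.1123 0.1204] n [-0.037   0.0411]
 rails n [-0.0496 -0.0461 -0.0418]
 rails n [-0.0495 -0.0458 -0.0414]
 rails n [-0.0495 -0.0351  0.0532]
 rails n [-0.0495 -0.045  -0.028 ]
top stop s [0.1129 0.1178 0.1227] n [-0.0376  0.0406]
 rails n [-0.0495 -0.0329  0.0553]
 rails n [-0.0495 -0.0423  0.0541]
 rails n [-0.0492 -0.0019  0.0537]
 rails n [-0.0498  0.0006  0.0538]
```

Call:
{"api": "play_rows", "payload": {"newtons": 25, "rows": [{"linear": [0.001,0.001,0.03],"roll": 0,"fingers": 0.094},{"linear": [0.001,0.001,0.07],"roll": 0,"fingers": 0.094},{"linear": [0.001,0.001,0.11],"roll": 0,"fingers": 0.094},{"linear": [0.001,0.001,0.135],"roll": 0,"fingers": 0.094},{"linear": [0.001,0.001,0.149],"roll": 0,"fingers": 0.094},{"linear": [0.001,0.001,0.149],"roll": 0,"fingers": 0.094},{"linear": [0.001,0.001,0.149],"roll": 0,"fingers": 0.04},{"linear": [0.001,0.001,0.149],"roll": 0,"fingers": 0.04},{"linear": [0.001,0.001,0.149],"roll": 0,"fingers": 0.04},{"linear": [0.001,0.001,0.149],"roll": 0,"fingers": 0.04},{"linear": [0.001,0.001,0.149],"roll": 0,"fingers": 0.04},{"linear": [0.001,0.001,0.149],"roll": 0,"fingers": 0.04}]}}

```text
t: 2.5
tool_pos: [0.5927, -0.2845, 0.0872]
eef_rot: [0.658, 0.753, -0.0, 0.0]
force: [-2.3, -0.6, 3.9]
width: 0.641
grasp_force: 25.0
```

Call:
{"api": "play_rows", "payload": {"rows": [{"linear": [0,0,-0.01]},{"linear": [0,0,-0.03]},{"linear": [0,0,-0.06]},{"linear": [0,0,-0.1]},{"linear": [0,0,-0.14]},{"linear": [0,0,-0.17]},{"linear": [0.01,0.0,-0.19]},{"linear": [0.03,0.004,-0.195]},{"linear": [0.06,0.007,-0.195]},{"linear": [0.095,0.012,-0.195]},{"linear": [0.13,0.016,-0.195]},{"linear": [0.165,0.02,-0.195],"roll": -0.02}]}}

```text
validation failed for argument at $.ro...
```

Call:
{"api": "play_rows", "payload": {"rows": [{"linear": [0.037,0.005,0],"roll": -0.01},{"linear": [0.074,0.009,0],"roll": -0.02},{"linear": [0.111,0.014,0],"roll": -0.03},{"linear": [0.148,0.018,0],"roll": -0.04},{"linear": [0.185,0.023,0],"roll": -0.05},{"linear": [0.22,0.027,0],"roll": -0.06},{"linear": [0.25,0.031,0],"roll": -0.065},{"linear": [0.275,0.034,0],"roll": -0.065},{"linear": [0.295,0.036,0],"roll": -0.065},{"linear": [0.306,0.037,0],"roll": -0.065},{"linear": [0.308,0.037,0],"roll": -0.065},{"linear": [0.308,0.037,0],"roll": -0.065}]}}

```text
validation failed for argument at $.ro...
```

```bash
python3 - <<'E'
from h import *
from scipy.spatial.transform import Rotation as R
s=arm.read_state(); M=R.from_quat(s['eef_rot']).as_matrix(); print(s['t'],s['tool_pos'].round(4),M.round(3).tolist(),s['width'],s['grasp_force'])
a=np.radians(12.5); d=np.array([np.sin(a),-np.cos(a)]); n=np.array([np.cos(a),np.sin(a)]); o=np.array([.5742,.2383])
print('tcp s,n',(s['tool_pos'][:2]-o)@d,(s['tool_pos'][:2]-o)@n)
c=grab('side'); cv2.imwrite('pics/side1.png',c['image']); P=cloud(c); q=P.reshape(-1,3)
sx=(q[:,:2]-o)@d; ny=(q[:,:2]-o)@n
m=(q[:,2]>.175)&(q[:,2]<.27)&(abs(ny)<.06)&(sx<.1)&(sx>0)
print('hang s',np.percentile(sx[m],[2,50,98]).round(4),'n',np.percentile(ny[m],[2,98]).round(4),'z min',q[m,2].min())
E
```

```text
2.5 [ 0.5927 -0.2845  0.0872] [[-0.134, 0.991, -0.0], [0.991, 0.134, -0.001], [-0.001, -0.0, -1.0]] 0.6411961250937839 24.989545047283173
tcp s,n 0.5144539169654945 -0.09508795698614622Traceback (most recent call last):
  File "<stdin>", line 9, in <module>
    return _quantile_unchecked(
        a, q, axis, out, overwrite_input, method, keepdims, weights)
    return _ureduce(a,
                    func=_quantile_ureduce_func,
    ...<5 lines>...
                    overwrite_input=overwrite_input,
                    method=method)
    r = func(a, **kwargs)
    result = _quantile(arr,
                       quantiles=q,
    ...<2 lines>...
                       out=out,
                       weights=wgt)
    slices_having_nans = np.isnan(arr[-1, ...])
                                  ~~~^^^^^^^^^
IndexError: index -1 is out of bounds for axis 0 with size 0
```

View pics/side1.png

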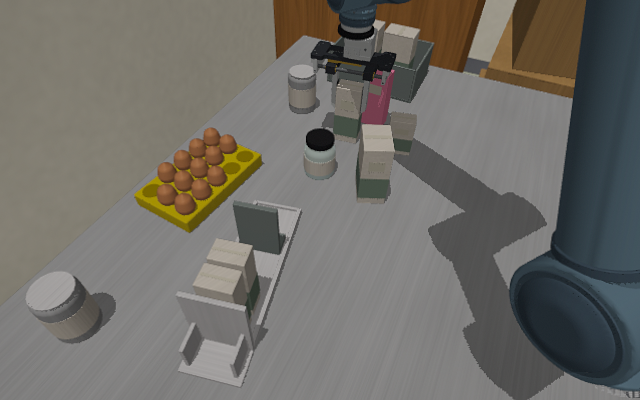

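The picture shows the slim carton at (348,110) gripped on the counter. The moves were refused because every row needs all its fields, so I'll resend them complete.

Call:
{"api": "play_rows", "payload": {"rows": [{"linear": [0,0,-0.01],"roll": 0,"fingers": 0.04},{"linear": [0,0,-0.03],"roll": 0,"fingers": 0.04},{"linear": [0,0,-0.06],"roll": 0,"fingers": 0.04},{"linear": [0,0,-0.1],"roll": 0,"fingers": 0.04},{"linear": [0,0,-0.14],"roll": 0,"fingers": 0.04},{"linear": [0,0,-0.17],"roll": 0,"fingers": 0.04},{"linear": [0.01,0,-0.19],"roll": 0,"fingers": 0.04},{"linear": [0.03,0.004,-0.195],"roll": 0,"fingers": 0.04},{"linear": [0.06,0.007,-0.195],"roll": 0,"fingers": 0.04},{"linear": [0.095,0.012,-0.195],"roll": 0,"fingers": 0.04},{"linear": [0.13,0.016,-0.195],"roll": 0,"fingers": 0.04},{"linear": [0.165,0.02,-0.195],"roll": -0.02,"fingers": 0.04}]}}

```text
t: 3.75
tool_pos: [0.5893, -0.1151, 0.2792]
eef_rot: [0.65, 0.76, -0.0, -0.002]
force: [0.9, 0.4, -3.8]
width: 0.641
grasp_force: 25.0
```

Call:
{"api": "play_rows", "payload": {"rows": [{"linear": [0.037,0.005,0],"roll": -0.01,"fingers": 0.04},{"linear": [0.074,0.009,0],"roll": -0.02,"fingers": 0.04},{"linear": [0.111,0.014,0],"roll": -0.03,"fingers": 0.04},{"linear": [0.148,0.018,0],"roll": -0.04,"fingers": 0.04},{"linear": [0.185,0.023,0],"roll": -0.05,"fingers": 0.04},{"linear": [0.22,0.027,0],"roll": -0.06,"fingers": 0.04},{"linear": [0.25,0.029,0],"roll": -0.065,"fingers": 0.04},{"linear": [0.275,0.031,0],"roll": -0.065,"fingers": 0.04},{"linear": [0.295,0.032,0],"roll": -0.065,"fingers": 0.04},{"linear": [0.306,0.032,0],"roll": -0.065,"fingers": 0.04},{"linear": [0.308,0.032,0],"roll": -0.065,"fingers": 0.04},{"linear": [0.308,0.032,0],"roll": -0.065,"fingers": 0.04}]}}

```text
t: 4.95
tool_pos: [0.5743, 0.1912, 0.2807]
eef_rot: [0.625, 0.78, -0.001, -0.0]
force: [-1.0, -0.4, -2.8]
width: 0.637
grasp_force: 25.0
```

```bash
cat > look.py <<'E'
from h import *
from scipy.spatial.transform import Rotation as R
a=np.radians(12.5); d=np.array([np.sin(a),-np.cos(a)]); n=np.array([np.cos(a),np.sin(a)]); o=np.array([.5742,.2383])
def st():
    s=arm.read_state(); M=R.from_quat(s['eef_rot']).as_matrix(); print(s['t'],s['tool_pos'].round(4),M.round(3).tolist(),s['width'],s['grasp_force'],s['force'].round(1))
    print('tcp s,n',(s['tool_pos'][:2]-o)@d,(s['tool_pos'][:2]-o)@n)
def look(nm,pic,z0,z1,s0,s1):
    c=grab(nm); cv2.imwrite('pics/%s.png'%pic,c['image']); q=cloud(c).reshape(-1,3)
    sx=(q[:,:2]-o)@d; ny=(q[:,:2]-o)@n
    m=(q[:,2]>z0)&(q[:,2]<z1)&(abs(ny)<.06)&(sx<s1)&(sx>s0)
    if m.any(): print(m.sum(),'s',np.percentile(sx[m],[2,50,98]).round(4),'n',np.percentile(ny[m],[2,98]).round(4),'z',q[m,2].min().round(4),q[m,2].max().round(4))
E
python3 - <<'E'
from look import *
st(); look('side','side2',.17,.27,0,.1)
E
```

```text
4.95 [0.5743 0.1912 0.2807] [[-0.218, 0.976, -0.001], [0.976, 0.218, -0.0], [-0.0, -0.001, -1.0]] 0.6370624981461082 24.98550295829773 [-1.  -0.4 -2.8]
tcp s,n 0.04605650770711176 -0.010079416682846879
1789 s [0.0263 0.0278 0.0627] n [-0.0406  0.0182] z 0.1932 0.2699
```

View pics/side2.png

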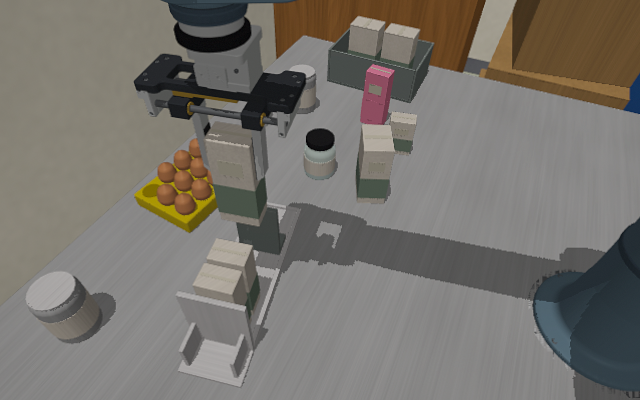

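The picture shows the carton hanging upright at (240,175) over the gap. The measurements put it about 12 mm off the centre line, with a 6 mm gap to the packed one. I'll correct that and lower it.

Call:
{"api": "play_rows", "payload": {"rows": [{"linear": [-0.001,0.006,0.01],"roll": 0,"fingers": 0.04},{"linear": [-0.002,0.0125,0.02],"roll": 0,"fingers": 0.04},{"linear": [-0.002,0.0125,0.04],"roll": 0,"fingers": 0.04},{"linear": [-0.002,0.0125,0.065],"roll": 0,"fingers": 0.04},{"linear": [-0.002,0.0125,0.09],"roll": 0,"fingers": 0.04},{"linear": [-0.002,0.0125,0.115],"roll": 0,"fingers": 0.04},{"linear": [-0.002,0.0125,0.138],"roll": 0,"fingers": 0.04},{"linear": [-0.002,0.0125,0.158],"roll": 0,"fingers": 0.04},{"linear": [-0.002,0.0125,0.172],"roll": 0,"fingers": 0.04},{"linear": [-0.002,0.0125,0.18],"roll": 0,"fingers": 0.04},{"linear": [-0.002,0.0125,0.184],"roll": 0,"fingers": 0.04},{"linear": [-0.002,0.0125,0.184],"roll": 0,"fingers": 0.04}]}}

```text
t: 6.2
tool_pos: [0.5877, 0.1918, 0.0974]
eef_rot: [0.626, 0.78, 0.0, 0.0]
force: [-0.4, 0.4, -3.6]
width: 0.64
grasp_force: 25.0
```

```bash
python3 - <<'E'
from look import *
st(); look('side','side3',.145,.165,-.11,.1)
E
```

```text
6.2 [0.5877 0.1918 0.0974] [[-0.217, 0.976, 0.0], [0.976, 0.217, 0.0], [-0.0, 0.0, -1.0]] 0.64036786562433 24.985391199588776 [-0.4  0.4 -3.6]
tcp s,n 0.048272962481115046 0.003112227409774008
3134 s [-0.0676 -0.014   0.0529] n [-0.0326  0.033 ] z 0.145 0.1649
```

View pics/side3.png

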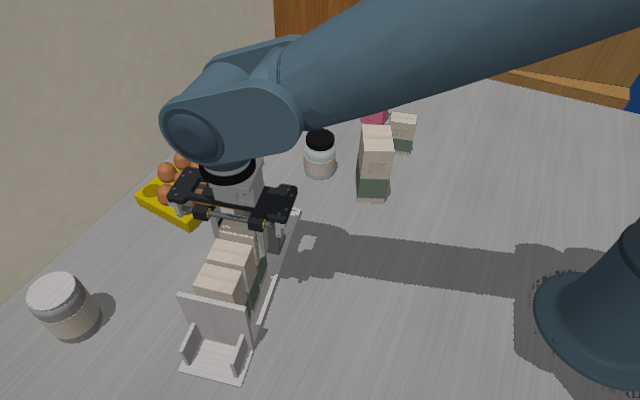

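Call:
{"api": "play_rows", "payload": {"rows": [{"linear": [0,0,0.001],"roll": 0,"fingers": 0.04},{"linear": [0,0,0.002],"roll": 0,"fingers": 0.04},{"linear": [0,0,0.002],"roll": 0,"fingers": 0.07},{"linear": [0,0,0.002],"roll": 0,"fingers": 0.094},{"linear": [0,0,0.002],"roll": 0,"fingers": 0.094},{"linear": [0,0,0.002],"roll": 0,"fingers": 0.094},{"linear": [0,0,0.002],"roll": 0,"fingers": 0.094},{"linear": [0,0,-0.01],"roll": 0,"fingers": 0.094},{"linear": [0,0,-0.03],"roll": 0,"fingers": 0.094},{"linear": [0,0,-0.06],"roll": 0,"fingers": 0.094},{"linear": [0,0,-0.09],"roll": 0,"fingers": 0.094},{"linear": [0,0,-0.11],"roll": 0,"fingers": 0.094}]}}

```text
t: 7.45
tool_pos: [0.5885, 0.1921, 0.2112]
eef_rot: [0.626, 0.78, 0.001, 0.001]
force: [-0.6, 1.0, -0.7]
width: 0.998
grasp_force: 0.0
```

Call:
{"api": "play_rows", "payload": {"rows": [{"linear": [-0.03,0,0],"roll": 0,"fingers": 0.094},{"linear": [-0.07,0,0],"roll": 0,"fingers": 0.05},{"linear": [-0.105,0,0],"roll": 0,"fingers": 0.0},{"linear": [-0.125,0,0],"roll": 0,"fingers": 0.0},{"linear": [-0.125,0,0],"roll": 0,"fingers": 0.0},{"linear": [-0.125,0,0],"roll": 0,"fingers": 0.0},{"linear": [-0.125,0,0],"roll": 0,"fingers": 0.0},{"linear": [-0.125,0,0],"roll": 0,"fingers": 0.0}]}}

```text
t: 8.25
tool_pos: [0.6144, 0.071, 0.2076]
eef_rot: [0.625, 0.781, 0.0, -0.0]
force: [1.0, -0.5, 0.4]
width: 0.444
grasp_force: 0.0
```

```bash
python3 - <<'E'
from look import *
st(); look('side','side4',.15,.165,-.11,.08)
look('side','x',.12,.136,.085,.15)
look('top','top4',.12,.136,.085,.15)
E
```

```text
8.25 [0.6144 0.071  0.2076] [[-0.219, 0.976, 0.0], [0.976, 0.219, 0.0], [0.0, 0.0, -1.0]] 0.44394820709566096 0.0 [ 1.  -0.5  0.4]
tcp s,n 0.17201773987922425 0.003041906926023198
2994 s [-0.0674 -0.0105  0.0655] n [-0.0295  0.0294] z 0.15 0.1615
411 s [0.1101 0.1122 0.1207] n [-0.0366  0.0399] z 0.12 0.1356
```

View pics/side4.png

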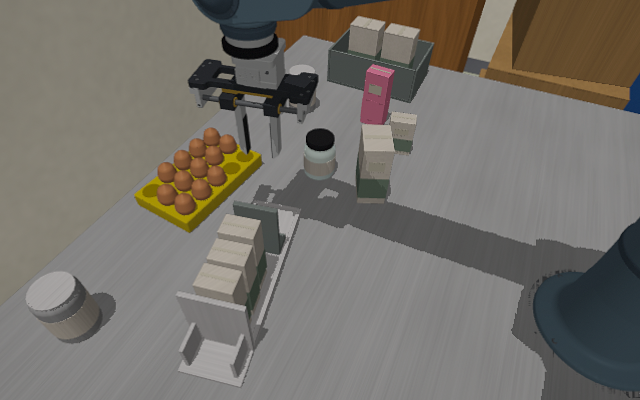

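The picture shows three cartons standing in line, at about (222,280), (232,258) and (242,240). The stop is behind them at (263,225) and the gripper is past it. Next I'll lower behind the stop and push.

Call:
{"api": "play_rows", "payload": {"rows": [{"linear": [0,0,0.02],"roll": 0,"fingers": 0.03},{"linear": [0,0,0.06],"roll": 0,"fingers": 0.03},{"linear": [0,0,0.095],"roll": 0,"fingers": 0.03},{"linear": [0,0,0.115],"roll": 0,"fingers": 0.03},{"linear": [0,0,0.118],"roll": 0,"fingers": 0.03},{"linear": [0.01,0,0.118],"roll": 0,"fingers": 0.03},{"linear": [0.02,0,0.118],"roll": 0,"fingers": 0.03},{"linear": [0.028,0,0.118],"roll": 0,"fingers": 0.03},{"linear": [0.034,0,0.118],"roll": 0,"fingers": 0.03},{"linear": [0.04,0,0.118],"roll": 0,"fingers": 0.03},{"linear": [0.045,0,0.118],"roll": 0,"fingers": 0.03},{"linear": [0.05,0,0.118],"roll": 0,"fingers": 0.03}]}}

```text
t: 9.6
tool_pos: [0.6042, 0.1185, 0.0901]
eef_rot: [0.626, 0.78, -0.0, 0.001]
force: [-0.1, -3.5, 2.2]
width: 0.321
grasp_force: 1.6
```

Call:
{"api": "play_rows", "payload": {"rows": [{"linear": [0.004,0,0],"roll": 0,"fingers": 0.03},{"linear": [0.008,0,0],"roll": 0,"fingers": 0.03},{"linear": [0.012,0,0],"roll": 0,"fingers": 0.03},{"linear": [0.016,0,0],"roll": 0,"fingers": 0.03},{"linear": [0.02,0,0],"roll": 0,"fingers": 0.03},{"linear": [0.024,0,0],"roll": 0,"fingers": 0.03},{"linear": [0.028,0,0],"roll": 0,"fingers": 0.03}]}}

```text
t: 10.3
tool_pos: [0.5978, 0.1464, 0.0895]
eef_rot: [0.626, 0.78, 0.0, 0.0]
force: [1.7, -2.6, 1.8]
width: 0.321
grasp_force: 1.6
```

```bash
python3 - <<'E'
from look import *
st(); look('side','side5',.15,.165,-.11,.08)
look('side','x',.12,.136,.075,.15)
E
```

```text
10.3 [0.5978 0.1464 0.0895] [[-0.217, 0.976, 0.0], [0.976, 0.217, 0.0], [-0.0, 0.0, -1.0]] 0.32067565152232186 1.5506357699632645 [ 1.7 -2.6  1.8]
tcp s,n 0.09485320830651837 0.003101027213150673
2999 s [-0.0674 -0.0105  0.0655] n [-0.0296  0.0293] z 0.1501 0.1617
97 s [0.0751 0.0819 0.1019] n [-0.0374  0.0187] z 0.121 0.1358
```

View pics/side5.png

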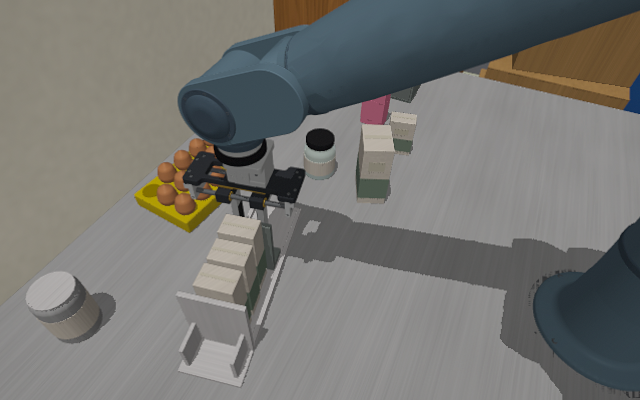

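The stop at (265,235) has moved to a few millimetres from the new carton, and the cartons are still upright. I'll keep pushing gently.

Call:
{"api": "play_rows", "payload": {"rows": [{"linear": [0.002,0,0],"roll": 0,"fingers": 0.03},{"linear": [0.004,0,0],"roll": 0,"fingers": 0.03},{"linear": [0.006,0,0],"roll": 0,"fingers": 0.03},{"linear": [0.008,0,0],"roll": 0,"fingers": 0.03},{"linear": [0.01,0,0],"roll": 0,"fingers": 0.03},{"linear": [0.012,0,0],"roll": 0,"fingers": 0.03},{"linear": [0.014,0,0],"roll": 0,"fingers": 0.03}]}}

```text
t: 11.1
tool_pos: [0.5941, 0.1597, 0.089]
eef_rot: [0.626, 0.78, -0.0, -0.0]
force: [0.1, -4.7, -0.8]
width: 0.32
grasp_force: 2.1
```

Call:
{"api": "play_rows", "payload": {"rows": [{"linear": [0.002,0,0],"roll": 0,"fingers": 0.03},{"linear": [0.003,0,0],"roll": 0,"fingers": 0.03},{"linear": [0.004,0,0],"roll": 0,"fingers": 0.03}]}}

```text
t: 11.4
tool_pos: [0.5934, 0.1634, 0.0891]
eef_rot: [0.626, 0.78, -0.001, -0.0]
force: [-0.7, -5.8, -1.5]
width: 0.318
grasp_force: 2.8
```

```bash
python3 - <<'E'
from look import *
st(); look('side','side6',.15,.165,-.11,.08)
E
```

```text
11.4 [0.5934 0.1634 0.0891] [[-0.217, 0.976, -0.001], [0.976, 0.217, -0.001], [-0.001, -0.001, -1.0]] 0.31753382021884174 2.8434857726097107 [-0.7 -5.8 -1.5]
tcp s,n 0.07729039429310658 0.0025013821780410406
3052 s [-0.0673 -0.0112  0.0681] n [-0.0295  0.0293] z 0.15 0.1648
```

Force is rising slowly, so the row is still closing up. A few more millimetres.

Call:
{"api": "play_rows", "payload": {"rows": [{"linear": [0.001,0,0],"roll": 0,"fingers": 0.03},{"linear": [0.002,0,0],"roll": 0,"fingers": 0.03},{"linear": [0.003,0,0],"roll": 0,"fingers": 0.03}]}}

```text
t: 11.75
tool_pos: [0.5927, 0.1662, 0.0891]
eef_rot: [0.626, 0.78, -0.001, -0.0]
force: [0.2, -5.7, -2.7]
width: 0.318
grasp_force: 2.8
```

Call:
{"api": "play_rows", "payload": {"rows": [{"linear": [0.001,0,0],"roll": 0,"fingers": 0.03},{"linear": [0.002,0,0],"roll": 0,"fingers": 0.03}]}}

```text
t: 11.95
tool_pos: [0.5923, 0.1681, 0.089]
eef_rot: [0.626, 0.78, -0.001, -0.0]
force: [0.3, -6.5, -1.9]
width: 0.321
grasp_force: 3.1
```

Call:
{"api": "play_rows", "payload": {"rows": [{"linear": [0.001,0,0],"roll": 0,"fingers": 0.03},{"linear": [0.002,0,0],"roll": 0,"fingers": 0.03},{"linear": [0.003,0,0],"roll": 0,"fingers": 0.03}]}}

```text
t: 12.25
tool_pos: [0.5918, 0.1707, 0.0891]
eef_rot: [0.626, 0.78, -0.001, 0.0]
force: [-0.3, -7.9, -1.0]
width: 0.319
grasp_force: 3.7
```

Call:
{"api": "play_rows", "payload": {"rows": [{"linear": [0.001,0,0],"roll": 0,"fingers": 0.03},{"linear": [0.002,0,0],"roll": 0,"fingers": 0.03}]}}

```text
t: 12.45
tool_pos: [0.5917, 0.1709, 0.0891]
eef_rot: [0.625, 0.78, -0.002, 0.001]
force: [0.9, -15.7, -1.7]
width: 0.321
grasp_force: 7.9
```

```bash
python3 - <<'E'
from look import *
st(); look('side','side7',.15,.165,-.11,.08)
E
```

```text
12.45 [0.5917 0.1709 0.0891] [[-0.218, 0.976, -0.0], [0.976, 0.218, -0.005], [-0.005, -0.001, -1.0]] 0.32085695816034215 7.887335792183876 [  0.9 -15.7  -1.7]
tcp s,n 0.06955078575734633 0.0025041888641448525
3012 s [-0.0701 -0.0163  0.0602] n [-0.0295  0.0292] z 0.1501 0.1638
```

View pics/side7.png

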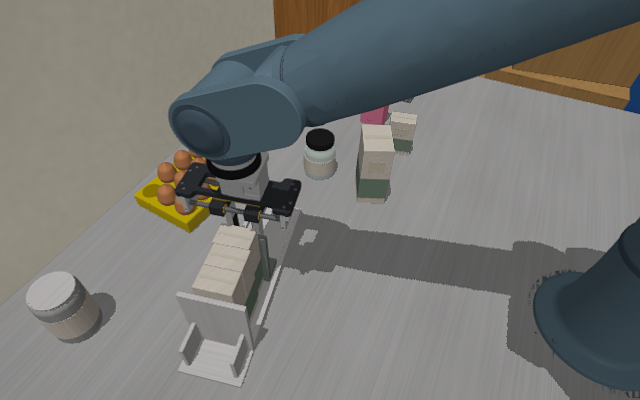

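The force jumped to 16 N with no further motion: the row at (225,270) is snug against the wall. I'll back off and lift away.

Call:
{"api": "play_rows", "payload": {"rows": [{"linear": [-0.005,0,0],"roll": 0,"fingers": 0.03},{"linear": [-0.02,0,0],"roll": 0,"fingers": 0.03},{"linear": [-0.05,0,0],"roll": 0,"fingers": 0.03},{"linear": [-0.075,0,0],"roll": 0,"fingers": 0.03},{"linear": [-0.085,0,-0.02],"roll": 0,"fingers": 0.03},{"linear": [-0.09,0,-0.05],"roll": 0,"fingers": 0.03},{"linear": [-0.1,0,-0.09],"roll": 0,"fingers": 0.03},{"linear": [-0.12,0,-0.12],"roll": 0,"fingers": 0.03},{"linear": [-0.14,0,-0.14],"roll": 0,"fingers": 0.03},{"linear": [-0.15,0,-0.15],"roll": 0,"fingers": 0.03},{"linear": [-0.15,0,-0.15],"roll": 0,"fingers": 0.03}]}}

```text
t: 13.6
tool_pos: [0.6252, 0.026, 0.241]
eef_rot: [0.626, 0.78, 0.001, 0.001]
force: [-1.1, 0.6, 0.4]
width: 0.321
grasp_force: 0.0
```

```bash
python3 - <<'E'
from look import *
st(); look('side','side8',.15,.165,-.11,.08); look('side','x',.12,.136,.045,.15); look('side','side8',.136,.14,-.11,-.055)
E
```

```text
13.6 [0.6252 0.026  0.241 ] [[-0.216, 0.976, 0.003], [0.976, 0.216, 0.0], [-0.0, 0.003, -1.0]] 0.3207286101439156 0.0 [-1.1  0.6  0.4]
tcp s,n 0.2183436872640703 0.0038044929077791782
2884 s [-0.07   -0.0189  0.0457] n [-0.0296  0.0291] z 0.15 0.1622
90 s [0.0465 0.0508 0.0586] n [-0.0372 -0.0235] z 0.1205 0.1352
446 s [-0.0789 -0.0745 -0.0672] n [-0.0467  0.0526] z 0.136 0.14
```

View pics/side8.png

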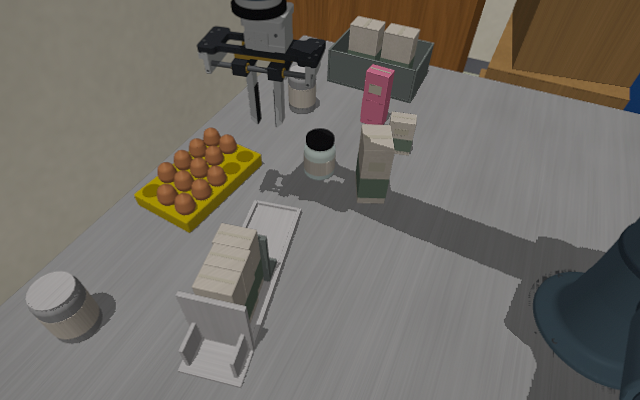

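The three cartons stand snug at (228,265) between the wall and the stop at (265,258). The row measures about 117–120 mm and the robot is clear, so I'm handing in.

```bash
python3 -c "
from bench import close_job
print(close_job())"
```

```text
the job is handed in; nothing more can be done
None
```

The carton stands in line beside the other two and the stop is pushed up so the row is snug (about 117–120 mm by camera); the job is handed in at about 14 s robot time, and no verdict was returned.

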